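# Raise the alarm setting four clicks

### The arm

A 7-joint arm with a two-finger parallel gripper is mounted at the origin on the work surface; the furniture and walls round the work are solid. World frame = base frame: x ahead of the robot, y to its left, z up, the work surface at z = 0. Lengths are in m, angles in rad, forces in N, time in s.
With the tool pointing down it reaches from about 0.4 to 0.75 m from the base axis. Payload 19.5 kg.
Tool frame: the origin (TCP) lies midway between the tips of the shut fingers; the grasp point (between the pads) lies 19 mm behind it; z points along the fingers, y is the line along which they close (so a half turn about z gives the same grasp; the last joint's range is limited). The gripper opens to 85 mm and grips with 20 to 120 N. Pads are 22 mm wide; open, the fingers measure 114 mm over their backs; the gripper's body (76 mm by 85 mm) begins 54 mm behind the grasp point. The pads swing forward as they close: fully open they stand 13 mm farther back than shut.
Start: joints at [1.259, 0.707, -0.028, 1.485, 0.022, 0.951, -0.075], TCP at [0.153, -0.554, 0.231] pointing down, gripper open.
Joint ranges: [-2.71, 2.71], [-0.32, 2.16], [-1.57, 1.52], [0, 2.45], [-1.46, 4.6], [0, 2.02], [-2.83, 2.83]. Speed limits (rad/s): [1.89, 1.89, 2.57, 2.57, 3.01, 3.01, 3.01].

### API

Orientations are given as a unit quaternion [x, y, z, w].
In Python, from rig import bot gives the robot as it stands. Calls block until the motion is done:
- bot.goto(position, orientation): joint-space move of the TCP to a pose.
- bot.move_linear(position, feed=0.15, rotation=None): straight line of the TCP; rotation=None keeps the orientation; feed is the mean speed in m/s.
- bot.move_joints(angles): joint-space move.
- bot.command_gripper(opening, strength=None): finger opening in m; strength is the grip in N (None keeps the last); returns when the fingers have stopped.
- bot.sleep(seconds).
- bot.inverse_kinematics(position, orientation): joint angles nearest the present ones, or None.
- bot.capture(name): name is "side" or "top" or "wrist"; returns a dict with "img" (384x512x3 uint8, blue, green, red), "K" (3x3 intrinsics, pixels), "R" (3x3) and "t" (3): a world point X has camera coordinates R X + t. Camera axes: x right, y down, z forward; pixel columns grow to the right and rows downward; lengths in m; the calibration is good to about 2 mm. A picture is of the moment at which its call begins. There is no depth.
A pose or a line that the arm cannot do raises bot.PlanningError and nothing moves.
- bot.finish_job(): hands the job in; it is judged then, once.
Trained networks look in the newest picture that a camera, given by its name, has taken for a name from the list of things; names that differ only in an ending like _2 or _b are one class to them, and where a whole thing is asked for, a point or a joint stands for the part that bears it (a point fixed in the world has none). Each returns a list of dicts, best first, with "conf" (0 to 1); they miss things now and then, are a little off and sometimes report something else, mostly with a low value. They report only what shows in the picture. A call takes as long as a camera call.
- bot.boxes_of(camera, name): "xyz" ([x, y, z] in m, in world coordinates, good to about 4 mm: the middle of the surface that is visible of it).
- bot.cut_out(camera, name): "pixels" (384x512 bool, what is visible of it).
- bot.place_of(camera, name): "xyz" ([x, y, z] in m, in world coordinates, good to about 4 mm: a listed point, or the origin of a listed thing).
Readings, each from a call of its own:
- bot.current_time_s(): time.
- bot.current_qpos(): joint angles.
- bot.current_dq(): joint speeds.
- bot.current_joint_efforts(): joint torques, N m.
- bot.current_ee_pos(): TCP position.
- bot.current_tool_rot(): TCP orientation.
- bot.current_wrist_force(): force on the tool from outside, world axes, zero at the start.
- bot.current_ft_torque(): the same for the moment, N m.
- bot.current_width(): finger opening in m.
- bot.current_grasp_force(): force on a finger pad.
Only numpy, scipy, OpenCV 4.12 (cv2) and the standard library are available. Lean on these libraries where they do the work, as an engineer would, in place of code of your own. Each camera call takes 0.05 s, during which the arm holds its last target. There are 200 camera calls.

### The job

Raise the setting of the grey alarm unit: turn its black click-stop dial clockwise (seen from above) exactly four clicks from where it stands, pushing with a fingertip in the dial's notch, never as far as a fifth click, and leave it resting in the fourth. Then push the green button fully down to store the setting and let go of it. Nothing needs gripping: touch the unit with the fingers only, and leave the lead pot, the bottle and the red check source standing where they are.

Things in the scene. Friction and masses are not known exactly. Their poses are not given: they have to be found in the camera images.
- unit: Grey alarm unit, a fixed box 116 x 215 x 50 mm (x, y, z); origin at the centre of its underside, on the worktop. Its own +x points to its rear, +y to its left. The dial is on its left half, the green button on its right half. Place and yaw differ from run to run. Twelve white ticks round the dial mark its click positions, 30 degrees apart.
- dial_axis (a point): Point on the dial's upright turning axis at the level of its top, 80 mm above the worktop, fixed to the unit. The dial is a black disc 92 mm across, 30 mm high, with one wedge-shaped finger notch, open above and at the rim: about 90 degrees wide and 22 mm deep, with a white floor and a red line. A hub of radius 12 mm is left in the middle.
- dial_notch (a point): Point on the floor of the dial's notch, in the middle of its width, 34 mm from the dial's axis and 57 mm above the worktop; it turns with the dial. At this radius the walls of the notch stand about 23 mm to either side of the point, square to them.
- dial (a joint): Dial angle in rad, growing clockwise seen from above; 0: notch to the unit's front (-x). It rests at multiples of pi/6 (one click) and starts at one from -1.05 to 1.05. No end stop in reach. Half-way between rests it goes over a crest and snaps by itself into the next rest; let go earlier, it springs back. It takes up to 0.15 N m (5 N at the notch point), falling off to nothing at the crest.
- button (a joint): Travel of the button in m: 0 up, 0.006 fully down; it counts as pressed beyond 0.0045. It springs back when let go; fully down takes 5 N.
- button_top (a point): Centre of the top face of the green round button, 32 mm across, at 72 mm above the worktop, 10 mm above its black collar; it is pressed straight down.
- pig: Loose grey lead pot with a lid and knob, 57 x 57 x 93 mm, standing in front of the unit; origin at the centre of its underside. To be left alone.
- bottle: Loose small bottle with a blue cap, 35 x 35 x 77 mm, standing beside the left end of the unit; origin at the centre of its underside. To be left alone.
- source: Loose red round check source, 52 x 52 x 15 mm, lying beside the right end of the unit; origin at the centre of its underside. To be left alone.

How it is judged:
By the outcome, as a careful person would: the job done as asked, in the order asked, and still so for the second after the job is handed in, with the robot touching nothing.
It also fails if it takes over 69 s, if anything falls off the work surface, if the arm or the gripper's body presses on something with over 40 N, if the wrist force passes 120 N, or if a joint passes its speed limit or range.

## Working session

There is one attempt and no reset: what is moved stays moved. The work goes in short steps, each a Python script; the robot and the scene stay as the last script left them, time stands still between calls to the robot, and variables do not carry over. Pictures are saved under pics/ and viewed, at most 10 in all, crops included, and the job is handed in when it is done.

```bash
mkdir -p pics; python3 - <<'E'
from rig import bot
import cv2,numpy as np
ims=[]
for c in("top","side"):
    r=bot.capture(c); ims.append(r["img"])
    for n in("unit","dial_axis","dial_notch","button_top","pig","bottle","source"):
        print(c,n,[(np.round(d["xyz"],3).tolist(),round(d["conf"],2)) for d in bot.place_of(c,n)[:2]])
cv2.imwrite("pics/a.png",cv2.resize(ims[0],(768,576)))
cv2.imwrite("pics/b.png",cv2.resize(ims[1],(768,576)))
print(bot.current_tool_rot(),bot.current_time_s())
E
```

```text
top unit [([0.452, -0.25, 0.0], 0.88)]
top dial_axis [([0.461, -0.205, 0.084], 0.71), ([0.453, -0.177, 0.06], 0.63)]
top dial_notch [([0.449, -0.174, 0.056], 0.75)]
top button_top [([0.494, -0.098, 0.002], 0.74), ([0.409, -0.315, 0.072], 0.48)]
top pig [([0.329, -0.242, 0.001], 0.9)]
top bottle [([0.493, -0.099, -0.0], 0.81)]
top source [([0.456, -0.42, 0.001], 0.58)]
side unit [([0.45, -0.246, -0.002], 0.6)]
side dial_axis [([0.464, -0.203, 0.076], 0.75)]
side dial_notch [([0.452, -0.174, 0.052], 0.65)]
side button_top [([0.408, -0.32, 0.071], 0.45)]
side pig [([0.329, -0.246, -0.001], 0.92)]
side bottle [([0.49, -0.096, -0.0], 0.62)]
side source [([0.457, -0.421, 0.003], 0.6)]
[ 9.90916895e-01  1.34475659e-01 -1.08103693e-05 -5.84956363e-05] 0.8
```

View pics/a.png

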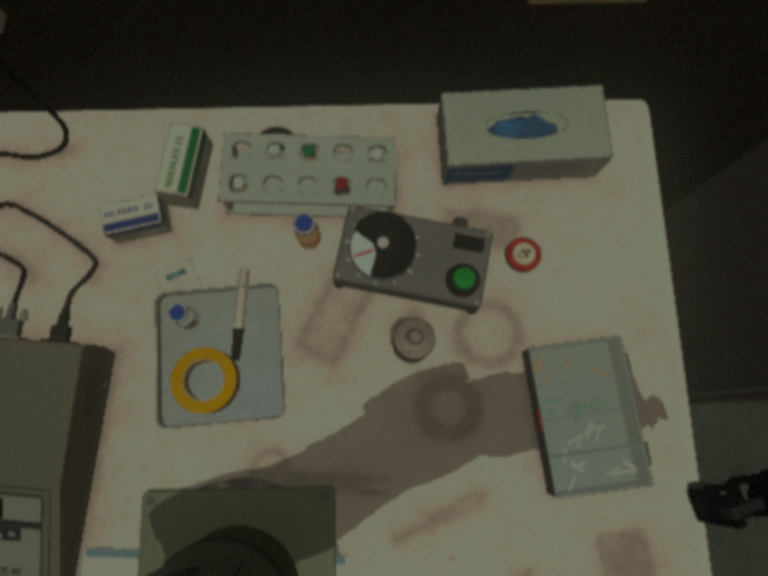

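View pics/b.png

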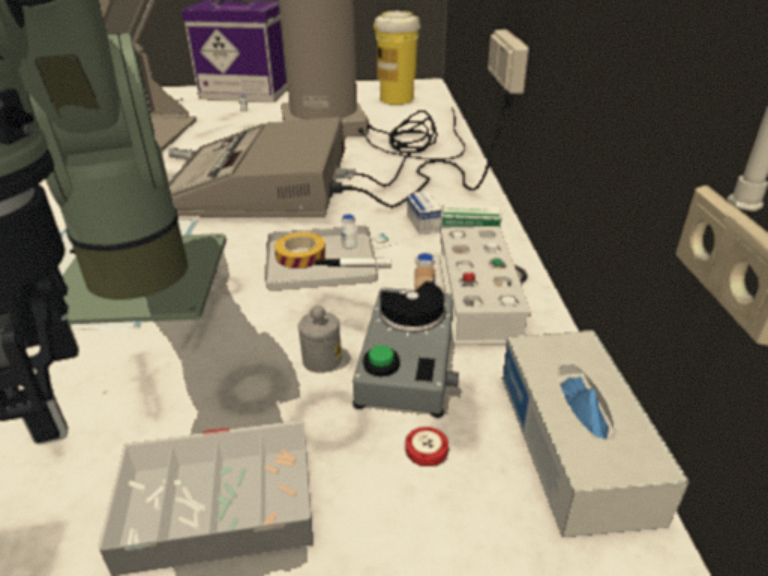

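The top view shows the dial at about (383,243), with its notch to the left at (362,253), and the green button at (463,278). The pot is at (413,338). The networks agree with this. Unit yaw is about -10° and the dial is at about +60°. Next I'll close the fingers and hover for a wrist view.

```bash
cat > h.py <<'E'
from rig import bot
import cv2,numpy as np
def q(a): return [np.cos(a/2),np.sin(a/2),0,0]   # tool down, tool x at world angle a
def pusher(ax,w,gap=0.0):
    """TCP xy for finger whose flat lies `gap` behind the leading wall, at world angle w; tool y radial"""
    e=np.array([np.cos(w),np.sin(w)]); n=np.array([-e[1],e[0]])
    return np.array(ax)+0.034*e+(0.011+gap)*n
E
python3 - <<'E'
from h import *
ax=[0.4625,-0.204]
for off in(90,-90):
    for d in (0,30,60,90,120):
        w=np.radians(64.7-d); p=pusher(ax,w)
        s=bot.inverse_kinematics([*p,0.065],q(w+np.radians(off)))
        print(off,d,None if s is None else np.round(s,2))
bot.command_gripper(0.0)
bot.goto([0.42,-0.24,0.25],q(np.radians(-25)))
r=bot.capture("wrist"); cv2.imwrite("pics/c.png",r["img"])
for n in("unit","dial_axis","dial_notch","button_top"):
    print(n,[(np.round(d["xyz"],4).tolist(),round(d["conf"],2)) for d in bot.place_of("wrist",n)[:2]])
print(bot.current_qpos(),bot.current_time_s(),bot.current_width(),bot.current_wrist_force())
E
```

```text
90 0 [ 0.51  0.9  -0.41  1.92  0.74  0.48  0.68]
90 30 [ 0.46  0.9  -0.32  1.86  0.57  0.47  0.35]
90 60 [ 0.42  0.9  -0.22  1.8   0.38  0.47  0.03]
90 90 [ 0.39  0.91 -0.11  1.77  0.19  0.47 -0.28]
90 120 [ 0.37  0.91 -0.01  1.77  0.01  0.46 -0.6 ]
-90 0 [ 0.19  0.88  0.17  1.93 -0.39  0.36 -1.35]
-90 30 [ 0.13  0.91  0.29  1.87 -0.56  0.44 -1.71]
-90 60 [ 0.08  0.95  0.45  1.82 -0.74  0.55 -2.05]
-90 90 [ 0.04  1.    0.6   1.78 -0.9   0.65 -2.41]
-90 120 [ 0.02  1.05  0.74  1.78 -1.02  0.75 -2.78]
unit [([0.4489, -0.2454, 0.0014], 0.6)]
dial_axis [([0.461, -0.2054, 0.0785], 0.95)]
dial_notch [([0.3263, -0.2489, -0.0005], 0.63), ([0.4513, -0.1711, 0.0602], 0.61)]
button_top [([0.4082, -0.3139, 0.0711], 0.57)]
[ 0.31122078  0.56139391  0.24593296  1.78150226 -0.17800066  0.82045019
 -1.36505708] 3.3417 0.00012838789464347756 [-0.02952254  0.63462915 -0.05111891]
```

View pics/c.png

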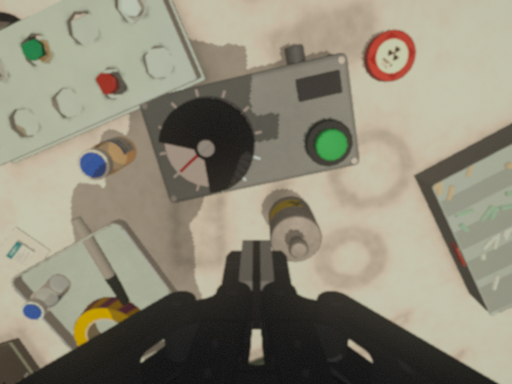

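The wrist view shows the hub at (206,148), the notch with its red line running to (181,170), and the button at (329,144). The pot is clear of the dial. I'll project these points with the calibration.

```bash
cat >> h.py <<'E'
def ray(r,uv,z):
    d=r["R"].T@np.linalg.solve(r["K"],[*uv,1]); c=-r["R"].T@r["t"]
    return (c+d*(z-c[2])/d[2])[:2]
def redline(r):
    m=r["img"].astype(int)
    return m
E
python3 - <<'E'
from h import *
r=bot.capture("wrist"); P=lambda u,v,z:ray(r,(u,v),z)
h=P(206,148,.08);b=P(329,144,.072);n=P(181,170,.057);n2=P(197,157,.057)
e1,e2=P(143,102,.05),P(346,57,.05);f1,f2=P(172,201,.05),P(357,163,.05)
ang=lambda v:np.degrees(np.arctan2(v[1],v[0]))
print("hub",h,"btn",b,"dist",np.linalg.norm(h-b))
print("rear",ang(e1-e2)-90,np.linalg.norm(e1-e2),"front",ang(f1-f2)-90,"left",ang(e1-f1),"notch",ang(n-h),ang(n-n2),np.linalg.norm(n-h))
g=r["img"].astype(int); hsv=cv2.cvtColor(r["img"],cv2.COLOR_BGR2HSV)
m=(hsv[...,1]>110)&(hsv[...,0]>40)&(hsv[...,0]<85); m[:,:290]=0;m[:100]=0;m[180:]=0
v,u=np.nonzero(m);print("green",u.mean(),v.mean(),P(u.mean(),v.mean(),.072))
E
```

```text
hub [ 0.45913336 -0.20483756] btn [ 0.41065575 -0.31448879] dist 0.11988941329669371
rear -13.199629663746848 0.20569486599832673 front -12.894165866722659 left -13.988864690185626 notch 106.83645365102453 103.29846038472218 0.04170760144212624
green 331.05589307411907 144.16281895504252 [ 0.40965059 -0.31626206]
```

```bash
cat >> h.py <<'E'
AX=[0.461,-0.2048]; W0=62.0
def to(d,gap=0,z=0.064,feed=0.06):
    w=np.radians(W0-d)
    bot.move_linear([*pusher(AX,w,gap),z],feed=feed,rotation=q(w+np.pi/2))
E
python3 - <<'E'
from h import *
w=np.radians(W0)
bot.goto([*pusher(AX,w,.008),0.15],q(w+np.pi/2))
to(0,.008,.10,.15); to(0,.008,.064,.05)
print("down",bot.current_wrist_force(),bot.current_ee_pos(),bot.current_time_s())
to(0)
for d in range(8,73,8):
    to(d); print(d,np.round(bot.current_wrist_force(),1),np.round(bot.current_ft_torque(),2),round(bot.current_time_s(),1))
for c in("wrist","top","side"):
    r=bot.capture(c); cv2.imwrite(f"pics/d_{c}.png",r["img"])
    print(c,[(np.round(d["xyz"],4).tolist(),round(d["conf"],2)) for d in bot.place_of(c,"dial_notch")[:2]])
E
```

```text
down [-0.15738388 -0.40095527 -0.46439573] [ 0.46028186 -0.16580894  0.06414679] 6.6
8 [-1.7  1.2  0.4] [ 0.35  0.25 -0.01] 7.2
16 [-0.1  0.5  0.4] [-0.01 -0.01  0.  ] 7.5
24 [-0.1 -0.7  0.2] [0.02 0.02 0.  ] 7.8
32 [-0.6 -0.   0.2] [-0.02 -0.02 -0.02] 8.1
40 [-0.1  1.4 -0.2] [ 0.35  0.09 -0.04] 8.3
48 [-0.2  1.   0.5] [0.01 0.01 0.05] 8.6
56 [0.8 0.7 0.3] [ 0.01 -0.01 -0.01] 8.9
64 [ 0.  -0.3  0.3] [0.02 0.04 0.04] 9.2
72 [ 0.9  1.3 -0.1] [ 0.3  -0.17 -0.01] 9.5
wrist [([0.4845, -0.1806, 0.0593], 0.74)]
top []
side [([0.4859, -0.1847, 0.0551], 0.94)]
```

The force pattern matches clicks 1 and 2 done and the third loaded, and the notch position agrees. Now I'll push on to click 4, stopping at 112° nominal.

```bash
python3 - <<'E'
from h import *
for d in (80,88,96,102,106,109,112):
    to(d); print(d,np.round(bot.current_wrist_force(),1),np.round(bot.current_ft_torque(),2),round(bot.current_time_s(),1))
w=np.radians(W0-112)
to(108,.006); to(108,.006,.15,.15)
bot.goto([0.40,-0.22,0.25],q(np.radians(-25)))
r=bot.capture("wrist"); cv2.imwrite("pics/e.png",r["img"])
for n in("dial_axis","dial_notch","button_top"):
    print(n,[(np.round(d["xyz"],4).tolist(),round(d["conf"],2)) for d in bot.place_of("wrist",n)[:2]])
E
```

```text
80 [ 0.1 -0.4  0.2] [-0.01 -0.02 -0.01] 10.1
88 [ 0.  -0.2 -0. ] [0.03 0.01 0.03] 10.4
96 [-0.4  1.8  0.5] [ 0.32 -0.03 -0.03] 10.7
102 [1.6 1.9 0.1] [ 0.36 -0.27  0.01] 10.9
106 [ 0.8 -0.3 -0.2] [ 0.03 -0.16  0.02] 11.2
109 [-0.3 -0.8 -0.8] [-0.05  0.03 -0.01] 11.4
112 [-0.  -0.1 -0.1] [ 0.   -0.01 -0.  ] 11.7
dial_axis [([0.4605, -0.2055, 0.079], 0.71), ([0.4086, -0.3127, 0.0736], 0.46)]
dial_notch [([0.4939, -0.212, 0.06], 0.8), ([0.4883, -0.0979, 0.0022], 0.21)]
button_top [([0.4115, -0.3143, 0.0702], 0.68)]
```

View pics/e.png

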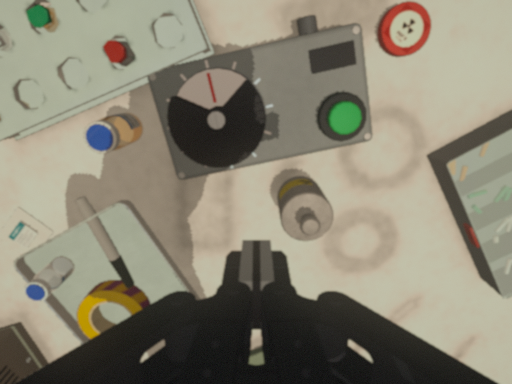

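The notch now points straight to the unit's rear, at (212,85) against the hub at (216,120). That is 60° + 120° = 180°, so four clicks. Now the button.

```bash
python3 - <<'E'
from h import *
b=[0.410,-0.3148]; a=q(np.radians(-25))
bot.goto([*b,0.12],a); bot.move_linear([*b,0.076],feed=.1)
F0=bot.current_wrist_force()[2]
for z in np.arange(.073,.0619,-.001):
    bot.move_linear([*b,z],feed=.02); bot.sleep(.1)
    f=bot.current_wrist_force()[2]-F0; print(round(z,3),round(bot.current_ee_pos()[2],4),round(f,1))
    if f>11: break
bot.sleep(.3); r=bot.capture("side"); cv2.imwrite("pics/f.png",cv2.resize(r["img"][150:320,180:350],None,fx=3,fy=3))
bot.move_linear([*b,.12],feed=.1)
bot.goto([0.36,-0.30,0.25],a)
r=bot.capture("wrist"); cv2.imwrite("pics/g.png",r["img"])
for n in("dial_notch","pig","bottle","source","button_top"):
    print(n,[(np.round(d["xyz"],4).tolist(),round(d["conf"],2)) for d in bot.place_of("wrist",n)[:2]])
print(bot.current_time_s())
E
```

```text
0.073 0.0732 -0.3
0.072 0.072 1.7
0.071 0.071 1.9
0.07 0.07 2.3
0.069 0.069 3.3
0.068 0.068 3.3
0.067 0.067 4.4
0.066 0.066 6.0
0.065 0.0657 24.3
dial_notch [([0.4931, -0.2092, 0.0579], 0.91)]
pig [([0.3261, -0.2463, -0.0014], 0.71)]
bottle [([0.4866, -0.0941, -0.0008], 0.59)]
source [([0.4525, -0.4177, -0.0009], 0.98)]
button_top []
20.1667
```

View pics/f.png

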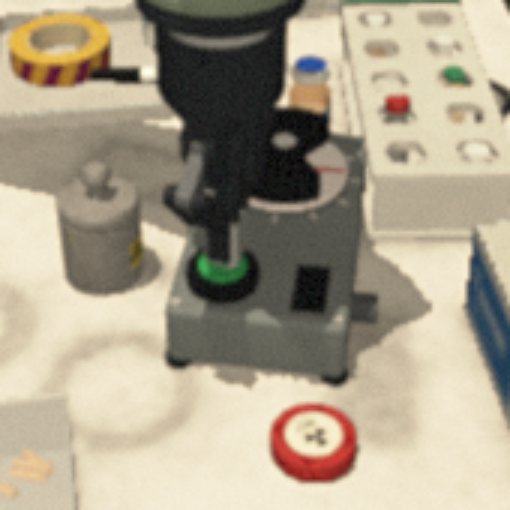

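View pics/g.png

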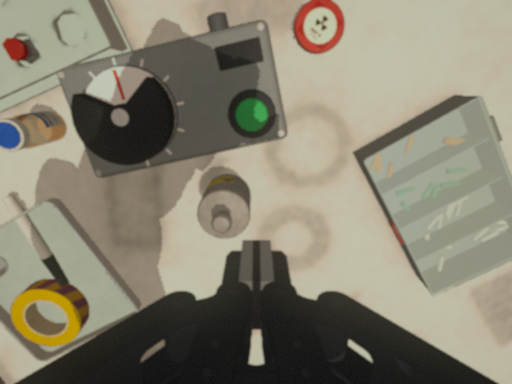

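The button went to its stop: 6 mm of travel, with the force rising to 24 N at the bottom. It has been released. The dial is still at the rear, with its red line at (119,85), and the loose items haven't moved.

```bash
python3 -c "
from rig import bot
print(bot.finish_job())"
```

```text
the job is handed in; nothing more can be done
None
```

The job is handed in: the dial was turned four clicks clockwise and rests in the fourth, the green button was then pushed fully down and released, and the pot, bottle and source were left where they stood.

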